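Work the two spring corners of a tilt plate to their set marks

TASK

Check the springs of the tilt plate with a fingertip: press the round pad straight down until the pointer beyond it is level with the sliding index on its scale, keep it there for a second, then let go so that the corner springs back up. Then do the same with the square pad and its own index. Stop at the index rather than pressing on past it, work one corner at a time, and do not shift or lift the indexes or the loose things standing around.

Things in the scene. Friction and masses are not known exactly. Their poses are not given: they have to be found in the camera images.
- mount: Spring-backed tilt plate, fixed, placed and turned anew each time: blue cast base 14 mm high under a 135 mm square, 10 mm thick aluminium plate, level at rest, its top 83 mm above the bench, with a 50 mm square, 16 mm high steel block bolted amid it. Origin: underside of the base amid the plate; z up; the pivot corner lies on -x, the spring corners left (round pad, +y) and right (square pad, -y)
- pivot (a point): Pivot corner of the plate, on a ball post, at mid-thickness of the plate, 78 mm above the bench and 75 mm from the mount's origin along -x. From it the round pad lies at +45 degrees and the square pad at -45 degrees to the mount's x axis, a spring plunger under each
- round_pad: Round steel press pad, 30 mm across, 8 mm high, on one spring corner of the plate. Origin: centre of its underside; its top is 8 mm above that, 91 mm above the bench at rest. It lies 110 mm from the pivot axis
- square_pad: Square steel press pad, 30 x 30 mm, 8 mm high, on the other spring corner. Origin: centre of its underside; its top is 8 mm above that, 91 mm above the bench at rest. It lies 110 mm from the pivot axis
- round_corner (a joint): Tilt of the plate at the round-pad corner (rad): 0 at rest, grows as that pad is pressed down, hard stop at 0.27. The spring takes about 4 to 5 N on the pad to start it and about 4.5 N more per 0.1 rad (per 11 mm at the pad), and brings it back to 0 when let go
- square_corner (a joint): The same for the square-pad corner. Each corner tilts about the line through the pivot and the other corner, so pressing one pad on its middle does not move the other
- round_slide (a joint): Not to be moved: setting of the brass index on the round pad's scale, m below the pointer's rest height. Stiff slide (8 N)
- square_slide (a joint): Not to be moved: setting of the brass index on the square pad's scale, m below the pointer's rest height. Stiff slide (8 N)
- round_pointer (a point): Tip of the dark steel pointer, 3 mm thick, that sticks out level from the plate corner with the round pad, 180 mm from the pivot axis (70 mm outward of the pad's middle), 78 mm above the bench at rest. Goes down 1.64 mm for each mm that the pad's middle goes down
- round_index (a point): Inner tip of the scale mark for the round pad: a small brass index, 3 mm thick at its point, on a 10 mm high slide at the outer edge of the white scale board beside the pointer. Set 12 to 32 mm below the pointer's rest height, differently on each scale and each time; z up. The board is 38 mm wide, 4 mm thick, top 91 mm above the bench
- square_pointer (a point): Tip of the dark steel pointer, 3 mm thick, that sticks out level from the plate corner with the square pad, 180 mm from the pivot axis (70 mm outward of the pad's middle), 78 mm above the bench at rest. Goes down 1.64 mm for each mm that the pad's middle goes down
- square_index (a point): Inner tip of the scale mark for the square pad: a small brass index, 3 mm thick at its point, on a 10 mm high slide at the outer edge of the white scale board beside the pointer. Set 12 to 32 mm below the pointer's rest height, differently on each scale and each time; z up. The board is 38 mm wide, 4 mm thick, top 91 mm above the bench
- socket: Loose drive socket, steel cylinder 30 mm across, 40 mm tall, standing beside the tilt plate; origin under its middle
- bearing: Loose steel bearing ring, 52 mm across, 15 mm thick, lying on the far side of the tilt plate; origin under its middle
- parallel: Loose ground steel bar 100 x 16 x 30 mm (upright on its 16 mm edge) beside the tilt plate; origin under its middle
- bored_plate: Loose steel plate 75 x 75 x 18 mm with a bore and four holes, lying to the left of the tilt plate; origin under its middle
- screwdriver: Loose screwdriver lying on the left of the bench; origin under its middle
- oil_bottle: Loose white oil bottle, 52 mm across, 140 mm tall, on the right of the bench; origin under its middle

How it is judged (in metres and radians):
On the way, in this order (a step that is already met when the one before it is completed fails the run):
1. a finger on the round pad holds its pointer level with its index (within 4 mm) for 0.5 s, the square corner at rest (z of round_pointer in the frame of round_index between -0.004 and 0.004 m and contact force between the fingers and round_pad above 1 N and value of joint square_corner below 0.015 rad), for 0.5 s.
2. the round corner has been let go and is back at rest (value of joint each of round_corner, square_corner below 0.015 rad and contact force between the fingers and round_pad below 0.2 N), for 0.2 s.
3. a finger on the square pad holds its pointer level with its index (within 4 mm) for 0.5 s, the round corner at rest (z of square_pointer in the frame of square_index between -0.004 and 0.004 m and contact force between the fingers and square_pad above 1 N and value of joint round_corner below 0.015 rad), for 0.5 s.
At the end, for the whole second after the job is handed in: both corners are let go and back at rest (tilt under 0.015 rad), both indexes within 3 mm of their setting and every loose thing within 15 mm of where it stood (value of joint each of round_corner, square_corner below 0.015 rad and velocity of joint each of round_corner, square_corner below 0.05 rad/s and distance of each of round_index, square_index from where it was at the start of the episode below 0.003 m and distance of each of socket, bearing, parallel, bored_plate, screwdriver, oil_bottle from where it was at the start of the episode below 0.015 m); the robot touches nothing.
It fails at once if the round pad's pointer is pressed more than 8 mm below its index (z of round_pointer in the frame of round_index below -0.008 m).
It fails at once if the square pad's pointer is pressed more than 8 mm below its index (z of square_pointer in the frame of square_index below -0.008 m).
It fails at once if both corners are pressed down at once (value of joint each of round_corner, square_corner above 0.03 rad).
It fails at once if an index is shifted by more than 3 mm (distance of any of round_index, square_index from where it was at the start of the episode above 0.003 m).
It fails at once if a loose thing is moved or lifted by more than 15 mm (distance of any of socket, bearing, parallel, bored_plate, screwdriver, oil_bottle from where it was at the start of the episode above 0.015 m).
It also fails if it takes over 58 s, if anything falls off the work surface, if the arm or the gripper's body presses on something with over 40 N, if the wrist force passes 120 N, or if a joint passes its speed limit or range.

ROBOT

A 7-joint arm with a two-finger parallel gripper is mounted at the origin on the work surface. World frame = base frame: x ahead of the robot, y to its left, z up, the work surface at z = 0. Lengths are in mm, angles in rad, forces in N, time in s.
With the tool pointing down it reaches from about 400 to 875 mm from the base axis. Payload 6.5 kg.
Tool frame: the origin (TCP) lies midway between the tips of the shut fingers; the grasp point (between the pads) lies 19 mm behind it; x points along the fingers, z is the direction in which the jaws open and shut, and the axes are right-handed (so a half turn about x gives the same grasp; the last joint's range is limited). The gripper opens to 88 mm and grips with 3 to 60 N. Pads are 18 mm wide; open, the fingers measure 123 mm over their backs; the gripper's body (75 mm by 187 mm) begins 45 mm behind the grasp point.
Start: joints at [1.186, 0.536, -0.004, 1.538, 0.003, 1.067, -0.071], TCP at [203.723, -617.242, 206.416] pointing down, gripper open.
Joint ranges: [-2.7, 2.7], [-0.37, 2.16], [-1.27, 1.26], [0.24, 2.4], [-1.31, 4.45], [0.19, 1.91], [-2.76, 2.76]. Speed limits (rad/s): [2.39, 2.39, 3.14, 3.14, 3.14, 3.14, 3.14].

INTERFACE

Orientations are given as a rotation vector (axis times angle).
In Python, from bench import get_state, cams, workorder gives the robot as it stands.
- The arm moves only by the shell command python3 -m pendant 'ROWS' [FORCE]. ROWS is JSON, a list that holds one entry, the list of rows, each a list of 7 numbers: the turn, a rotation vector about the tool's x, y, z in degrees, then the shift along the tool's x, y, z in mm, then the opening, from -1 (shut) to 1 (fully open), so that 0 is half open. In form: [[[wx, wy, wz, dx, dy, dz, gripper], ...]]. A call has 1 to 12 rows; each row is the pose to reach, as a shift and turn from the pose measured when the call began, along the tool's axes at that moment; what a row does not reach only later rows make up. A row lasts 1/8 s, in which the tool goes at most 62.5 mm and 10.7 degrees, less where a joint would pass 70% of its speed; a pose out of reach is approached as far as the arm can. A call with a gripper value outside its range is refused whole. The fingers move at their own pace and stop on an object; FORCE is the grip in N (left out, the last holds). Time passes only in rows, so rows that repeat a pose let the fingers close. It gives the time, the measured TCP pose, the force and the opening at its end, in the units of the state.
- get_state(): the state, without advancing time (a new reading comes with each control period).
- cams.read_camera(name): name is "scene" or "top"; returns (picture, depth): 420x560x3 uint8, red, green, blue; 420x560 float32, mm along the optical axis (not along the pixel's ray), 0 where there is no reading.
- cams.calibration(name): a dict with "K" (3x3 intrinsics, pixels), "dist" ([k1, k2, p1, p2, k3] as OpenCV has them; the pictures are not rectified), "rvec" (rotation vector, rad) and "tvec" (3), from world to camera coordinates, as OpenCV has them. Camera axes: x right, y down, z forward; pixel columns grow to the right and rows downward; lengths in mm; the calibration is good to about 2 mm. A picture is of the moment at which its call begins. calibration takes no time and is no camera call.
- workorder.finish_job(): hands the job in, once; it reports no verdict.
Trained networks look in the newest picture that a camera, given by its name, has taken for a name from the list of things; names that differ only in an ending like _2 or _b are one class to them, and where a whole thing is asked for, a point or a joint stands for the part that bears it (a point fixed in the world has none). Each returns a list of dicts, best first, with "confidence" (0 to 1); they miss things now and then, are a little off and sometimes report something else, mostly with a low value. They report only what shows in the picture. A call takes as long as a camera call.
- cams.cut_out(camera, name): "region" (420x560 bool, what is visible of it).
- cams.mark_of(camera, name): "centre" ([x, y, z] in mm, in world coordinates, good to about 4 mm: a listed point, or the origin of a listed thing).
The state is a dict: "time": time; "joint_positions": joint angles; "dq": joint speeds; "joint_torque": joint torques, N m; "ee_pos": TCP position; "tool_rot": TCP orientation; "ft_force": force on the tool from outside, world axes, zero at the start; "ft_torque": the same for the moment, N m; "opening": finger opening in mm.
Only numpy, scipy, OpenCV 4.12 (cv2) and the standard library are available. Lean on these libraries where they do the work, as an engineer would, in place of code of your own. Each camera call takes 0.05 s, during which the arm holds its last target. There are 200 camera calls.

## Working session

There is one attempt and no reset: what is moved stays moved. The work goes in short steps, Python scripts to look and compute and a shell command to move; the robot and the scene stay as the last step left them, time stands still between calls to the robot, and variables do not carry over. Pictures are saved under pics/ and viewed, about 8 in all and at most 12, crops included, and the job is handed in when it is done.

```bash
mkdir -p pics; ls
python3 - <<'E'
from bench import get_state, cams
import cv2, numpy as np
s=get_state(); print(s['time'],s['ee_pos'],s['tool_rot'],s['opening'])
for c in ('scene','top'):
    p,d=cams.read_camera(c); cv2.imwrite(f'pics/{c}0.png',p[:,:,::-1])
    np.savez(f'{c}0.npz',p=p,d=d)
    for n in ('mount','pivot','round_pad','square_pad','round_pointer','round_index','square_pointer','square_index','oil_bottle','socket'):
        r=cams.mark_of(c,n)
        print(c,n,[(np.round(x['centre'],1).tolist(),round(x['confidence'],2)) for x in r[:2]])
E
```

```text
pics
0.0 [ 203.51754495 -616.63003605  205.55193255] [ 0.97209188  1.34482253 -0.97061486] 88.13628795479984
scene mount [([513.5, 43.4, -0.4], 0.8)]
scene pivot [([444.3, 60.3, 78.7], 0.94)]
scene round_pad [([540.0, 120.9, 82.2], 0.62), ([443.5, 60.7, 81.6], 0.5)]
scene square_pad [([500.1, -31.9, 81.5], 0.71), ([432.9, 385.0, 2.1], 0.51)]
scene round_pointer [([598.3, 150.9, 80.4], 0.9)]
scene round_index [([602.2, 160.6, 46.7], 0.52)]
scene square_pointer [([538.3, -92.6, 79.7], 0.85), ([515.6, 45.1, 1.0], 0.5)]
scene square_index [([539.2, -95.8, 67.5], 0.52)]
scene oil_bottle []
scene socket [([474.2, 178.5, -0.2], 0.49), ([444.3, 62.7, 79.7], 0.16)]
top mount [([512.8, 43.0, 0.6], 0.9), ([499.0, -33.0, 83.4], 0.68)]
top pivot [([444.3, 67.3, 77.5], 0.73), ([534.7, -94.7, 56.4], 0.25)]
top round_pad [([540.8, 118.3, 82.7], 0.56)]
top square_pad [([497.6, -32.1, 81.0], 0.68)]
top round_pointer [([598.2, 152.2, 82.7], 0.7)]
top round_index [([602.0, 156.5, 47.0], 0.54)]
top square_pointer [([534.7, -87.7, 82.0], 0.87)]
top square_index [([537.6, -95.6, 62.6], 0.43)]
top oil_bottle [([443.8, -407.0, 1.0], 0.91)]
top socket [([477.3, 175.9, 3.1], 0.46), ([443.4, 70.6, 76.6], 0.37)]
```

View pics/scene0.png

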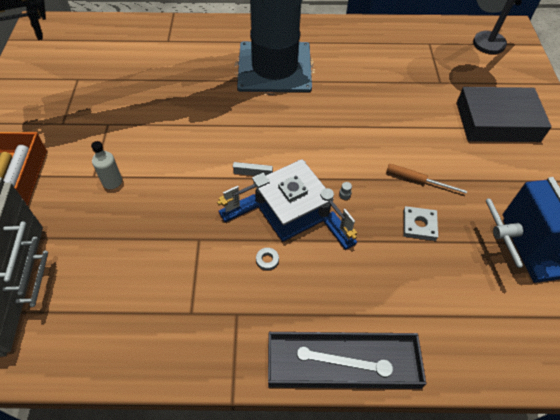

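View pics/top0.png

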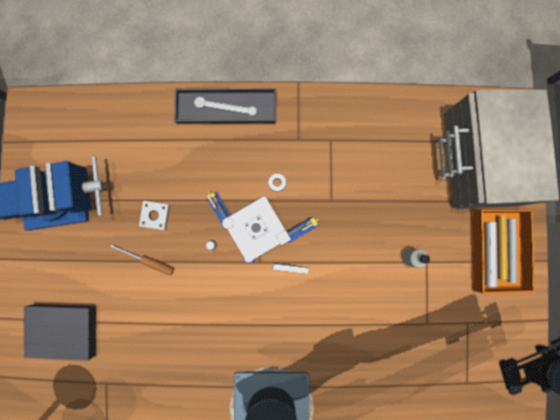

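```bash
cat > h.py <<'E'
import numpy as np, cv2
from bench import cams
def proj(c,P):
    k=cams.calibration(c); return cv2.projectPoints(np.float64(P).reshape(-1,3),np.float64(k['rvec']),np.float64(k['tvec']),np.float64(k['K']),np.float64(k['dist']))[0].reshape(-1,2)
def deproj(c,uv,d):
    k=cams.calibration(c); n=cv2.undistortPoints(np.float64(uv).reshape(-1,1,2),np.float64(k['K']),np.float64(k['dist'])).reshape(-1,2)
    X=np.c_[n,np.ones(len(n))]*np.float64(d).reshape(-1,1); R=cv2.Rodrigues(np.float64(k['rvec']))[0]
    return (X-np.float64(k['tvec']).ravel())@R
E
python3 - <<'E'
from h import *
z=np.load('scene0.npz');p,d=z['p'],z['d']
k=cams.calibration('scene');print('cam',-cv2.Rodrigues(np.float64(k['rvec']))[0].T@np.float64(k['tvec']).ravel())
a=cv2.resize(p[160:260,210:370],None,fx=5,fy=5,interpolation=cv2.INTER_CUBIC);cv2.imwrite('pics/crop0.png',a[:,:,::-1])
h=cv2.cvtColor(p,cv2.COLOR_RGB2HSV)
m=(h[...,0]>17)&(h[...,0]<35)&(h[...,1]>120)&(h[...,2]>110)
for (u0,u1) in((210,250),(330,365)):
    v,u=np.nonzero(m[180:255,u0:u1]);v=v+180;u=u+u0
    X=deproj('scene',np.c_[u,v],d[v,u])
    for q in zip(u,v,p[v,u].tolist(),np.round(X).tolist()):print(*q)
print(proj('scene',[[540,119,91],[499,-32,91],[598,151,78],[602,158,47],[537,-91,78],[538,-95,65]]))
E
```

```text
cam [1184.2704862    -8.94076158  980.07155477]
221 196 [189, 143, 73] [486.0, -129.0, 2.0]
222 196 [202, 165, 80] [534.0, -118.0, 69.0]
223 196 [168, 135, 70] [533.0, -116.0, 68.0]
219 197 [186, 139, 71] [536.0, -125.0, 68.0]
220 197 [202, 163, 77] [535.0, -123.0, 67.0]
221 197 [206, 166, 78] [537.0, -120.0, 70.0]
222 197 [211, 171, 78] [539.0, -118.0, 73.0]
223 197 [184, 145, 69] [538.0, -116.0, 71.0]
219 198 [194, 152, 72] [539.0, -125.0, 68.0]
220 198 [212, 171, 77] [537.0, -123.0, 66.0]
221 198 [208, 164, 74] [541.0, -120.0, 71.0]
222 198 [200, 158, 72] [539.0, -118.0, 69.0]
223 198 [189, 149, 67] [538.0, -116.0, 68.0]
224 198 [148, 120, 67] [541.0, -113.0, 72.0]
230 198 [125, 104, 64] [535.0, -100.0, 63.0]
231 198 [146, 116, 66] [538.0, -98.0, 68.0]
232 198 [136, 111, 58] [538.0, -95.0, 67.0]
219 199 [149, 112, 56] [538.0, -126.0, 63.0]
220 199 [195, 154, 70] [544.0, -122.0, 72.0]
221 199 [207, 164, 75] [543.0, -120.0, 70.0]
222 199 [205, 164, 74] [543.0, -118.0, 70.0]
223 199 [207, 163, 75] [543.0, -115.0, 71.0]
224 199 [197, 159, 76] [544.0, -113.0, 72.0]
225 199 [147, 123, 7
[... 4906 characters left out ...]
354 235 [197, 158, 71] [625.0, 180.0, 53.0]
355 235 [162, 125, 60] [624.0, 182.0, 51.0]
349 236 [126, 96, 41] [629.0, 168.0, 54.0]
350 236 [111, 82, 30] [627.0, 171.0, 51.0]
352 236 [134, 103, 45] [628.0, 175.0, 53.0]
353 236 [190, 149, 65] [627.0, 177.0, 52.0]
354 236 [215, 172, 77] [628.0, 179.0, 53.0]
355 236 [189, 152, 68] [629.0, 181.0, 55.0]
356 236 [150, 112, 58] [626.0, 185.0, 50.0]
353 237 [150, 116, 48] [629.0, 178.0, 50.0]
354 237 [175, 135, 56] [630.0, 179.0, 52.0]
355 237 [148, 116, 50] [630.0, 181.0, 52.0]
[[326.25941801 193.58693405]
 [259.73408679 178.57310616]
 [341.65164944 218.40885469]
 [343.13063429 227.38036729]
 [233.64972268 195.01763184]
 [232.206992   198.64679844]]
```

View pics/crop0.png

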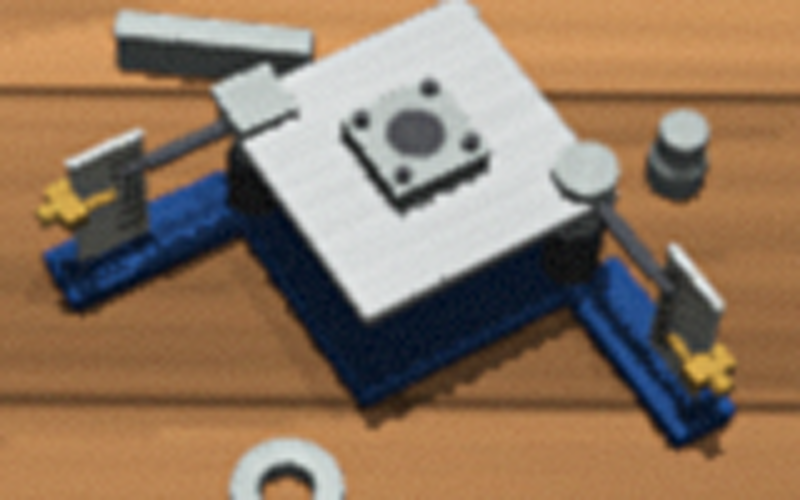

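```bash
cat >> h.py <<'E'
from scipy.spatial.transform import Rotation as R
from scipy.optimize import least_squares
from bench import get_state
M=np.array([[513.2,43.2],[444.3,63.8],[540.4,119.6],[498.9,-32],[598.2,151.5],[536.5,-90]])
a=np.sqrt(.5)
L=np.array([[0,0],[-75,0],[-75+110*a,110*a],[-75+110*a,-110*a],[-75+180*a,180*a],[-75+180*a,-180*a]])
rot=lambda t:np.array([[np.cos(t),-np.sin(t)],[np.sin(t),np.cos(t)]])
f=least_squares(lambda q:(L@rot(q[2]).T+q[:2]-M).ravel(),[513,43,-.25])
F=L@rot(f.x[2]).T+f.x[:2]; YAW=f.x[2]
def delta(target,jawdeg):
    "tool-frame rotvec deg and shift mm to reach target with tool down, jaw along jawdeg (mod 180, nearest)"
    s=get_state(); R0=R.from_rotvec(s['tool_rot'])
    z0=R0.apply([0,0,1]); cur=np.degrees(np.arctan2(z0[1],z0[0]))
    out=[]
    for j in (jawdeg,jawdeg+180):
        z=np.array([np.cos(np.radians(j)),np.sin(np.radians(j)),0]); x=np.array([0,0,-1.]); y=np.cross(z,x)
        w=(R0.inv()*R.from_matrix(np.c_[x,y,z])).as_rotvec(degrees=True); out.append((np.linalg.norm(w),w))
    w=min(out,key=lambda o:o[0])[1]
    print('jaw now',round(cur,1),'rot',[o[1].round(1).tolist() for o in out],'shift',R0.inv().apply(np.array(target)-s['ee_pos']).round(1))
E
python3 - <<'E'
from h import *
print(f.x,np.degrees(YAW),F.round(1),(F-M).round(1)); y=np.degrees(YAW)
delta([480,-350,200],y+135);delta([F[2,0],F[2,1],130],y+135)
E
```

```text
[ 5.16254059e+02  4.41666264e+01 -2.56189264e-01] -14.678563587821362 [[516.3  44.2]
 [443.7  63.2]
 [538.7 118.7]
 [499.2 -31.8]
 [599.1 154. ]
 [534.6 -92.2]] [[ 3.1  1. ]
 [-0.6 -0.6]
 [-1.7 -0.9]
 [ 0.3  0.2]
 [ 0.9  2.5]
 [-1.9 -2.2]]
jaw now -71.7 rot [[167.9, 0.0, 0.0], [-12.1, -0.0, 0.0]] shift [   6.4  346.1 -167.2]
jaw now -71.7 rot [[167.9, 0.0, 0.0], [-12.1, -0.0, 0.0]] shift [  76.4  548.7 -593.9]
```

```bash
python3 -m pendant '[[[0,0,0,6,100,-48,-1],[-6,0,0,6,173,-84,-1],[-12,0,0,6,260,-126,-1],[-12,0,0,6,346,-167,-1],[-12,0,0,6,346,-167,-1],[-12,0,0,6,346,-167,-1],[-12,0,0,6,380,-240,-1],[-12,0,0,6,549,-594,-1],[-12,0,0,6,549,-594,-1],[-12,0,0,6,549,-594,-1],[-12,0,0,6,549,-594,-1],[-12,0,0,6,549,-594,-1]]]' 20
python3 - <<'E'
from h import *
y=np.degrees(YAW);print(get_state()['joint_positions'])
delta([F[2,0],F[2,1],110],y+135)
E
```

```text
time: 2.6
ee_pos: [525.4, 16.5, 200.8]
tool_rot: [0.812, 1.413, -0.812]
ft_force: [1.3, -0.9, 0.3]
opening: 0.5
[ 0.12126381  0.34915103 -0.29426964  1.85950294  0.12272702  0.94958436
 -1.27058894]
jaw now -59.7 rot [[179.9, -0.1, -0.1], [-0.1, 0.0, -0.0]] shift [ 90.7  62.8 -81.7]
```

```bash
python3 -m pendant '[[[0,0,0,0,35,-45,-1],[0,0,0,30,63,-82,-1],[0,0,0,70,63,-82,-1],[0,0,0,91,63,-82,-1],[0,0,0,91,63,-82,-1],[0,0,0,91,63,-82,-1]]]'
python3 - <<'E'
from h import *
y=np.degrees(YAW)
p,d=cams.read_camera('scene')
cv2.imwrite('pics/c1.png',cv2.resize(p[130:260,230:390],None,fx=4.5,fy=4.5,interpolation=cv2.INTER_CUBIC)[:,:,::-1])
print(get_state()['ft_force']);delta([F[2,0],F[2,1],91],y+135)
E
```

```text
time: 3.35
ee_pos: [539.5, 119.1, 110.8]
tool_rot: [0.813, 1.412, -0.811]
ft_force: [0.1, 0.5, -0.4]
opening: 0.2
[ 0.25967303  0.089111   -0.36339015]
jaw now -59.8 rot [[179.9, -0.2, -0.1], [-0.1, 0.1, -0.2]] shift [20.  -1.2 -0.1]
```

View pics/c1.png

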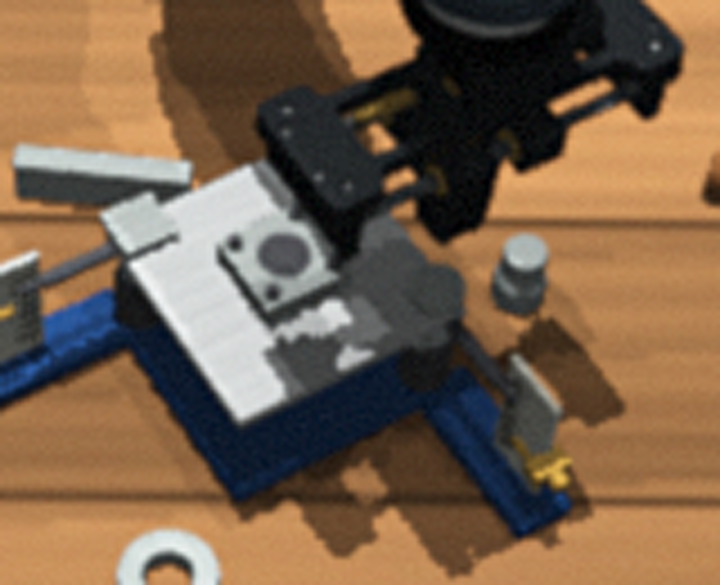

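```bash
python3 -m pendant '[[[0,0,0,6,-1,0,-1],[0,0,0,12,-1,0,-1],[0,0,0,17,-1,0,-1],[0,0,0,20,-1,0,-1],[0,0,0,23,-1,0,-1],[0,0,0,23,-1,0,-1]]]'
python3 - <<'E'
from h import *
print(get_state()['ft_force'])
E
python3 -m pendant '[[[0,0,0,3,0,0,-1],[0,0,0,6,0,0,-1],[0,0,0,9,0,0,-1],[0,0,0,11,0,0,-1],[0,0,0,11,0,0,-1]]]'
python3 - <<'E'
from h import *
p,d=cams.read_camera('scene')
cv2.imwrite('pics/c2.png',cv2.resize(p[180:250,290:385],None,fx=8,fy=8,interpolation=cv2.INTER_CUBIC)[:,:,::-1])
for c in('scene','top'):
    if c=='top': cams.read_camera(c)
    for n in('round_pointer','round_index'):
        print(c,n,[(np.round(x['centre'],1).tolist(),round(x['confidence'],2)) for x in cams.mark_of(c,n)[:2]])
print(get_state()['ee_pos'],get_state()['ft_force'])
E
```

```text
time: 4.15
ee_pos: [538.7, 118.7, 87.8]
tool_rot: [0.813, 1.412, -0.811]
ft_force: [-0.6, -0.6, 0.6]
opening: 0.5
[-0.55010981 -0.63822855  0.55317082]
time: 4.78
ee_pos: [538.6, 118.6, 76.6]
tool_rot: [0.813, 1.412, -0.811]
ft_force: [0.7, -0.5, -0.2]
opening: 0.3
scene round_pointer [([598.2, 151.0, 78.1], 0.87), ([664.5, -11.6, -1.7], 0.72)]
scene round_index [([601.3, 157.2, 47.6], 0.45)]
top round_pointer []
top round_index []
[538.81916944 118.64579281  76.87198275] [ 0.22110731  0.35989173 -1.06934251]
```

View pics/c2.png

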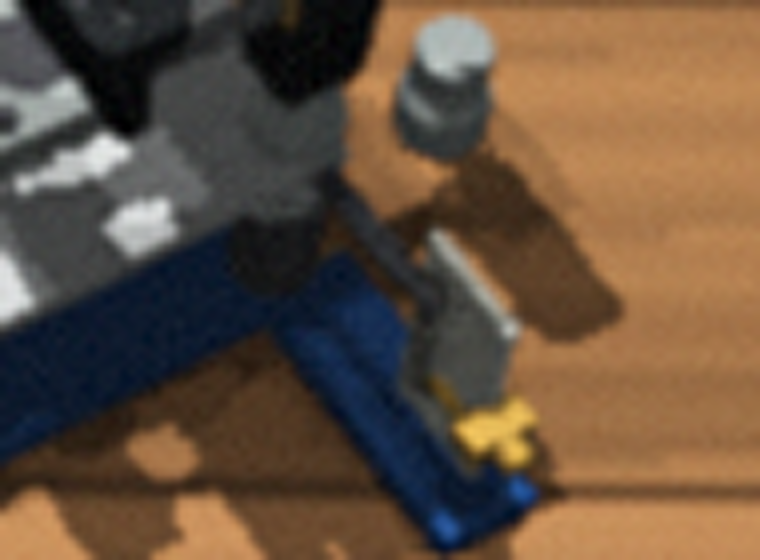

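Run:
```python
from h import *
p,d=cams.read_camera('scene')
print('TCP proj',proj('scene',[get_state()['ee_pos'],[538.7,118.7,91]]))
for v in range(178,202,2):
    us=np.arange(318,338,3); X=deproj('scene',np.c_[us,us*0+v],d[v,us])
    print(v,[f"{u}:{int(p[v,u].mean())}:{x[0]:.0f},{x[1]:.0f},{x[2]:.0f}" for u,x in zip(us,X)])
```

```text
TCP proj [[325.45075267 196.78290594]
 [326.09308622 193.11935379]]
178 ['318:77:426,114,1', '321:16:563,98,178', '324:32:575,102,193', '327:16:577,108,197', '330:12:577,114,196', '333:17:577,120,197', '336:2:575,127,193']
180 ['318:79:494,103,81', '321:39:579,96,192', '324:41:579,102,192', '327:23:582,107,196', '330:9:582,113,196', '333:13:578,120,191', '336:4:573,128,185']
182 ['318:42:586,89,194', '321:41:583,96,190', '324:29:575,103,180', '327:21:583,108,190', '330:7:583,114,191', '333:15:578,121,185', '336:24:541,136,135']
184 ['318:51:589,89,191', '321:16:541,104,128', '324:6:552,108,143', '327:6:581,109,181', '330:6:582,115,183', '333:7:546,129,135', '336:56:540,137,127']
186 ['318:69:514,102,84', '321:11:543,104,124', '324:11:551,109,135', '327:11:556,115,141', '330:5:549,123,131', '333:10:543,130,123', '336:84:447,159,-4']
188 ['318:72:519,102,84', '321:46:542,105,114', '324:8:553,109,129', '327:11:553,116,129', '330:11:547,124,122', '333:6:545,131,119', '336:117:457,157,1']
190 ['318:68:526,102,85', '321:66:522,109,80', '324:14:554,110,123', '327:4:551,117,120', '330:12:545,125,112', '333:71:542,132,108', '336:143:463,157,0']
192 ['318:69:530,102,82', '321:64:536,107,92', '324:38:535,114,90', '327:22:552,118,113', '330:58:535,128,90', '333:93:470,149,1', '336:126:467,157,-3']
194 ['318:72:535,101,82', '321:59:540,107,89', '324:61:541,114,91', '327:60:543,120,93', '330:62:540,128,90', '333:82:543,134,94', '336:114:474,157,-2']
196 ['318:69:542,101,84', '321:54:545,107,88', '324:63:547,113,91', '327:61:547,120,91', '330:60:548,127,93', '333:82:479,149,-3', '336:105:482,156,1']
198 ['318:72:547,101,84', '321:65:548,107,85', '324:56:554,113,93', '327:61:554,120,93', '330:58:549,127,87', '333:85:546,135,83', '336:104:486,156,-1']
200 ['318:64:553,100,84', '321:70:553,107,84', '324:64:553,114,85', '327:60:555,120,87', '330:56:552,127,84', '333:88:494,148,1', '336:100:496,154,4']
```

The fingertip really sits about 20–25 mm above the pad (depth: tip z ≈ 110 at (552,117)), though the reported TCP reads z = 77. The lateral position is good, so I'll find contact by force.

```bash
python3 -m pendant '[[[0,0,0,4,0,0,-1],[0,0,0,8,0,0,-1],[0,0,0,12,0,0,-1],[0,0,0,12,0,0,-1]]]'
python3 -m pendant '[[[0,0,0,2,0,0,-1],[0,0,0,4,0,0,-1],[0,0,0,4,0,0,-1]]]'
python3 - <<'E'
from h import *
p,d=cams.read_camera('scene')
print(get_state()['ft_force'])
for v in range(186,202,2):
    us=np.arange(318,338,3); X=deproj('scene',np.c_[us,us*0+v],d[v,us])
    print(v,[f"{u}:{int(p[v,u].mean())}:{x[0]:.0f},{x[1]:.0f},{x[2]:.0f}" for u,x in zip(us,X)])
E
```

```text
time: 5.62
ee_pos: [538.5, 118.6, 64.4]
tool_rot: [0.813, 1.412, -0.811]
ft_force: [0.2, 0.1, 0.3]
opening: 0.0
time: 6.0
ee_pos: [538.4, 118.6, 60.3]
tool_rot: [0.813, 1.412, -0.812]
ft_force: [0.3, -0.2, 0.1]
opening: 0.7
[0.71268819 0.07842294 0.12973789]
186 ['318:44:581,91,174', '321:44:579,98,171', '324:40:580,104,172', '327:10:583,109,177', '330:17:581,116,174', '333:15:577,123,169', '336:60:541,137,121']
188 ['318:33:585,91,172', '321:13:545,104,119', '324:13:555,109,132', '327:12:583,110,170', '330:16:581,117,168', '333:6:543,131,116', '336:110:455,158,-2']
190 ['318:62:523,102,81', '321:1:543,105,109', '324:6:557,109,127', '327:10:583,111,164', '330:9:548,124,116', '333:10:543,132,109', '336:139:463,157,0']
192 ['318:73:532,101,85', '321:18:544,106,102', '324:9:554,111,116', '327:4:551,118,113', '330:11:543,126,102', '333:19:543,133,101', '336:135:471,156,2']
194 ['318:66:538,101,86', '321:54:541,107,91', '324:7:553,112,108', '327:7:550,119,104', '330:9:544,127,95', '333:61:540,134,90', '336:112:475,156,0']
196 ['318:69:543,101,86', '321:54:546,107,89', '324:22:553,112,100', '327:24:549,120,94', '330:60:546,127,91', '333:84:482,148,1', '336:102:483,155,2']
198 ['318:73:546,101,82', '321:67:547,107,84', '324:55:551,113,90', '327:61:552,120,91', '330:59:550,127,88', '333:86:547,135,83', '336:98:487,155,-0']
200 ['318:69:552,100,83', '321:65:552,107,83', '324:60:553,114,85', '327:62:556,120,88', '330:61:552,128,83', '333:91:492,148,-2', '336:103:493,155,-1']
```

```bash
python3 -m pendant '[[[0,0,0,2,0,0,-1],[0,0,0,4,0,0,-1],[0,0,0,4,0,0,-1]]]'; python3 -m pendant '[[[0,0,0,2,0,0,-1],[0,0,0,2,0,0,-1]]]'
python3 -m pendant '[[[0,0,0,2,0,0,-1],[0,0,0,2,0,0,-1]]]'; python3 -m pendant '[[[0,0,0,2,0,0,-1],[0,0,0,2,0,0,-1]]]'
```

```text
time: 6.42
ee_pos: [538.8, 118.7, 56.6]
tool_rot: [0.813, 1.412, -0.811]
ft_force: [0.6, -0.6, 4.2]
opening: 0.4
time: 6.68
ee_pos: [539.0, 118.8, 54.9]
tool_rot: [0.813, 1.411, -0.811]
ft_force: [-0.6, -0.7, 5.7]
opening: 0.9
time: 6.92
ee_pos: [539.2, 118.9, 53.3]
tool_rot: [0.814, 1.411, -0.811]
ft_force: [-1.2, 0.1, 5.9]
opening: 0.7
time: 7.18
ee_pos: [539.3, 118.9, 51.7]
tool_rot: [0.814, 1.411, -0.811]
ft_force: [-1.9, 0.5, 6.6]
opening: 0.6
```

```bash
python3 -m pendant '[[[0,0,0,3,0,0,-1],[0,0,0,6,0,0,-1],[0,0,0,8,0,0,-1],[0,0,0,9,0,0,-1],[0,0,0,9,0,0,-1]]]'
python3 - <<'E'
from h import *
p,d=cams.read_camera('scene')
cv2.imwrite('pics/c3.png',cv2.resize(p[180:250,290:385],None,fx=8,fy=8,interpolation=cv2.INTER_CUBIC)[:,:,::-1])
for n in('round_pointer','round_index'):
        print(n,[(np.round(x['centre'],1).tolist(),round(x['confidence'],2)) for x in cams.mark_of('scene',n)[:2]])
print(get_state()['ee_pos'],get_state()['ft_force'])
# predicted pointer pixel for pointer z
for z in (78,60,54,51,48,45): print(z,proj('scene',[[F[4,0],F[4,1],z]])[0].round(1))
E
```

```text
time: 7.8
ee_pos: [539.5, 118.9, 43.4]
tool_rot: [0.813, 1.41, -0.811]
ft_force: [-3.2, -0.6, 11.3]
opening: 0.3
round_pointer [([598.3, 150.8, 56.5], 0.79), ([436.2, 385.0, 2.8], 0.63)]
round_index [([537.2, -90.0, 78.3], 0.51), ([602.7, 161.1, 47.0], 0.48)]
[539.5237078  118.95414421  43.47106881] [-2.37620186 -1.00122034 10.39815259]
78 [343.1 218.8]
60 [342.  223.2]
54 [341.7 224.6]
51 [341.5 225.3]
48 [341.3 226. ]
45 [341.2 226.7]
```

View pics/c3.png

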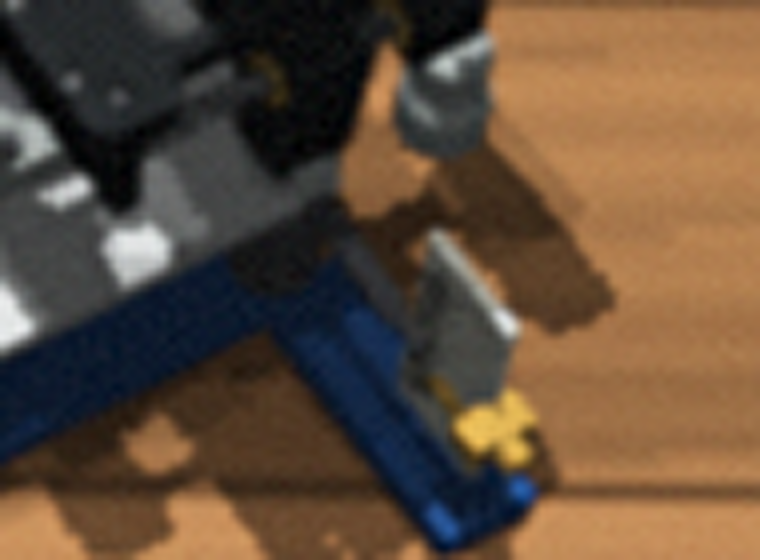

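```bash
python3 -m pendant '[[[0,0,0,2,0,0,-1],[0,0,0,4,0,0,-1],[0,0,0,5,0,0,-1],[0,0,0,5,0,0,-1],[0,0,0,5,0,0,-1],[0,0,0,5,0,0,-1]]]'
python3 - <<'E'
from h import *
p,d=cams.read_camera('scene')
cv2.imwrite('pics/c4.png',cv2.resize(p[205:245,325:365],None,fx=15,fy=15,interpolation=cv2.INTER_CUBIC)[:,:,::-1])
for n in('round_pointer','round_index'):
        print(n,[(np.round(x['centre'],1).tolist(),round(x['confidence'],2)) for x in cams.mark_of('scene',n)[:2]])
print(get_state()['ee_pos'],get_state()['ft_force'])
E
```

```text
time: 8.7
ee_pos: [539.4, 118.9, 39.3]
tool_rot: [0.813, 1.41, -0.811]
ft_force: [-3.1, -1.1, 12.3]
opening: 0.3
round_pointer [([597.0, 154.7, 51.8], 0.9), ([519.2, 41.6, 0.9], 0.48)]
round_index [([538.0, 119.8, 62.9], 0.71), ([601.2, 157.2, 48.2], 0.61)]
[539.40524112 118.83695329  39.3201867 ] [-3.59795702 -0.54855597 13.10771747]
```

View pics/c4.png

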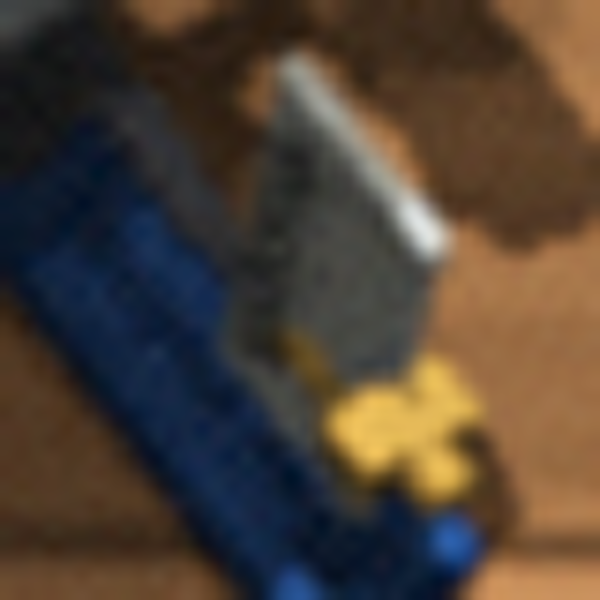

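```bash
python3 -m pendant '[[[0,0,0,1,0,0,-1],[0,0,0,1.2,0,0,-1],[0,0,0,1.2,0,0,-1],[0,0,0,1.2,0,0,-1],[0,0,0,1.2,0,0,-1],[0,0,0,1.2,0,0,-1],[0,0,0,1.2,0,0,-1],[0,0,0,1.2,0,0,-1]]]'
python3 - <<'E'
from h import *
pz=[];iz=[]
for c in('scene','scene','scene','top'):
    cams.read_camera(c)
    for n in('round_pointer','round_index'):
        print(c,n,[(np.round(x['centre'],1).tolist(),round(x['confidence'],2)) for x in cams.mark_of(c,n)[:2]])
print(get_state()['ee_pos'],get_state()['ft_force'])
E
```

```text
time: 9.85
ee_pos: [539.4, 118.8, 39.1]
tool_rot: [0.813, 1.41, -0.811]
ft_force: [-3.5, -0.1, 12.6]
opening: 0.5
scene round_pointer [([594.3, 148.3, 51.6], 0.56)]
scene round_index [([602.6, 159.8, 44.0], 0.57)]
scene round_pointer [([598.0, 150.3, 49.6], 0.75)]
scene round_index [([566.9, 346.7, 1.2], 0.61), ([602.9, 158.8, 46.1], 0.51)]
scene round_pointer [([594.2, 151.6, 50.8], 0.88)]
scene round_index [([598.5, 158.7, 46.5], 0.44)]
top round_pointer []
top round_index [([539.0, -94.1, 56.8], 0.3)]
[539.41752851 118.78657955  39.07200254] [-2.84346524 -1.36180282 12.91086223]
```

```bash
python3 -m pendant '[[[0,0,0,1,0,0,-1],[0,0,0,2.2,0,0,-1],[0,0,0,2.2,0,0,-1],[0,0,0,2.2,0,0,-1],[0,0,0,2.2,0,0,-1],[0,0,0,2.2,0,0,-1],[0,0,0,2.2,0,0,-1],[0,0,0,2.2,0,0,-1],[0,0,0,2.2,0,0,-1]]]'
python3 - <<'E'
from h import *
p,d=cams.read_camera('scene')
cv2.imwrite('pics/c5.png',cv2.resize(p[205:245,325:365],None,fx=15,fy=15,interpolation=cv2.INTER_CUBIC)[:,:,::-1])
D=d.copy();D[D==0]=np.nan
for i in range(3):
    if i: cams.read_camera('scene')
    for n in('round_pointer','round_index'):
        print(n,[(np.round(x['centre'],1).tolist(),round(x['confidence'],2)) for x in cams.mark_of('scene',n)[:2]])
print(get_state()['ee_pos'],get_state()['ft_force'])
E
```

```text
time: 11.58
ee_pos: [539.3, 118.8, 37.8]
tool_rot: [0.812, 1.41, -0.812]
ft_force: [-3.6, -0.7, 14.0]
opening: 0.5
round_pointer [([595.2, 153.6, 50.4], 0.95), ([435.3, 384.4, 0.9], 0.42)]
round_index [([603.4, 161.9, 45.8], 0.64), ([475.9, 178.1, -1.1], 0.23)]
round_pointer [([593.4, 151.0, 49.2], 0.85), ([537.0, 117.8, 62.2], 0.63)]
round_index [([601.8, 156.5, 47.1], 0.65), ([536.7, 121.4, 63.8], 0.54)]
round_pointer [([593.9, 151.2, 51.6], 0.82), ([517.1, 43.5, -1.3], 0.45)]
round_index [([600.4, 157.0, 47.0], 0.46)]
[539.3340982  118.7619303   37.80520619] [-3.32453169 -0.98751725 13.77077611]
```

View pics/c5.png

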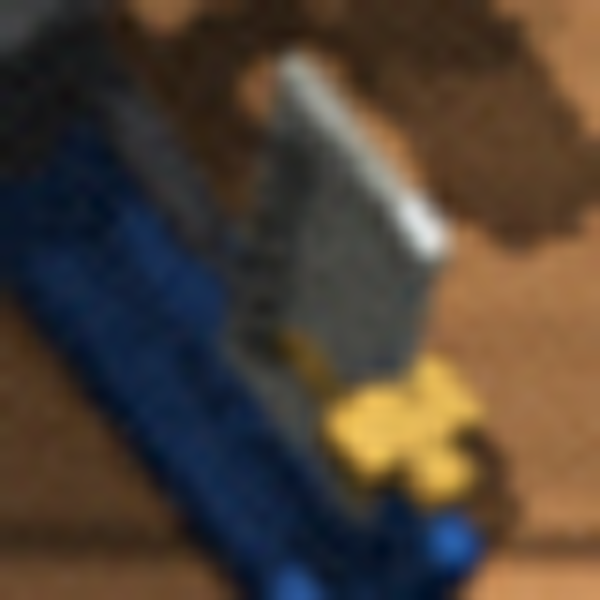

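```bash
cat >> h.py <<'E'
Rm=rot(YAW)
def tilt(p,d,sgn):
    "returns tilt (rad) about the pivot-other corner line; local radial coordinate"
    v,u=np.mgrid[150:260,230:345]; v=v.ravel();u=u.ravel(); ok=d[v,u]>0; v,u=v[ok],u[ok]
    X=deproj('scene',np.c_[u,v],d[v,u]); l=(X[:,:2]-f.x[:2])@Rm
    r=(l+[75,0])@np.array([a,sgn*a]); t=(l+[75,0])@np.array([a,-sgn*a])   # square axes from pivot corner
    b=X[:,2]
    m=(r>0)&(r<112)&(t>0)&(t<112)&~((abs(r-53)<42)&(abs(t-53)<42))&(b>35)&(b<95)&(p[v,u].mean(1)>55)
    A=np.c_[r,t,np.ones(len(r))]; q=None
    for _ in range(15):
        q=np.linalg.lstsq(A[m],b[m],rcond=None)[0]; e=b-A@q; m2=m&(abs(e)<5)
        if _>2: m=m2 if m2.sum()>50 else m
    return q,m.sum(),e[m].std()
E
python3 - <<'E'
from h import *
z=np.load('scene0.npz');print('rest',tilt(z['p'],z['d'],1))
for i in range(2):
    p,d=cams.read_camera('scene');q,n,s=tilt(p,d,1);print(q,n,s)
# slide tops, face-up pixels: high z part of brass
p,d=z['p'],z['d'];h=cv2.cvtColor(p,cv2.COLOR_RGB2HSV)
m=(h[...,0]>17)&(h[...,0]<35)&(h[...,1]>120)&(h[...,2]>190)
for u0,u1 in((210,250),(330,365)):
    v,u=np.nonzero(m[180:255,u0:u1]);X=deproj('scene',np.c_[u+u0,v+180],d[v+180,u+u0]);X=X[X[:,2]<100];print(len(X),np.median(X,0))
E
```

```text
rest (array([5.47484146e-03, 2.53139591e-03, 8.29894499e+01]), np.int64(782), np.float64(1.6741227342453457))
[-1.77518728e-01  4.00500076e-03  8.36525141e+01] 723 1.8185709989612764
[-1.70256168e-01  4.39697239e-03  8.32933533e+01] 715 1.7611861466715888
36 [ 546.08056731 -117.86123911   69.37930795]
35 [619.19647467 175.27735405  53.42707972]
```

```bash
python3 -m pendant '[[[0,0,0,-5,0,0,-1],[0,0,0,-10,0,0,-1],[0,0,0,-20,0,0,-1],[0,0,0,-40,0,0,-1],[0,0,0,-70,0,0,-1],[0,0,0,-70,0,0,-1],[0,0,0,-70,0,0,-1]]]'
python3 - <<'E'
from h import *
p,d=cams.read_camera('scene');print(tilt(p,d,1)); y=np.degrees(YAW)
print(get_state()['ft_force'])
delta([F[3,0],F[3,1],100],y+45)
E
```

```text
time: 13.0
ee_pos: [538.5, 118.6, 107.1]
tool_rot: [0.812, 1.411, -0.813]
ft_force: [-0.3, -0.9, 0.2]
opening: 0.3
(array([5.63120885e-04, 1.73945916e-04, 8.34732332e+01]), np.int64(659), np.float64(1.7330801799936855))
[-0.05206158  0.65484623  0.80102666]
jaw now -59.8 rot [[-90.1, 0.1, 0.1], [89.9, 0.1, -0.1]] shift [   7.  -109.4  110.2]
```

```bash
python3 -m pendant '[[[-10,0,0,0,-25,25,-1],[-20,0,0,0,-50,50,-1],[-30,0,0,0,-80,80,-1],[-40,0,0,0,-109,110,-1],[-50,0,0,0,-109,110,-1],[-60,0,0,0,-109,110,-1],[-70,0,0,0,-109,110,-1],[-80,0,0,0,-109,110,-1],[-90,0,0,0,-109,110,-1],[-90,0,0,0,-109,110,-1],[-90,0,0,0,-109,110,-1]]]'
python3 - <<'E'
from h import *
y=np.degrees(YAW); delta([F[3,0],F[3,1],64],y+45)
E
```

```text
time: 14.42
ee_pos: [499.1, -31.4, 106.6]
tool_rot: [-0.412, 1.531, 0.409]
ft_force: [-0.4, -0.2, 0.8]
opening: 0.5
jaw now 30.0 rot [[-0.3, -0.0, 0.1], [179.7, 0.2, 0.0]] shift [42.6 -0.4 -0.1]
```

```bash
python3 -m pendant '[[[0,0,0,10,0,0,-1],[0,0,0,22,0,0,-1],[0,0,0,34,0,0,-1],[0,0,0,42,0,0,-1],[0,0,0,42,0,0,-1],[0,0,0,42,0,0,-1]]]'
python3 - <<'E'
from h import *
p,d=cams.read_camera('scene')
cv2.imwrite('pics/s1.png',cv2.resize(p[150:230,205:305],None,fx=7,fy=7,interpolation=cv2.INTER_CUBIC)[:,:,::-1])
print(get_state()['ft_force'])
for c in('scene','top'):
    if c=='top':cams.read_camera(c)
    for n in('square_pointer','square_index'):
        print(n,[(np.round(x['centre'],1).tolist(),round(x['confidence'],2)) for x in cams.mark_of(c,n)[:2]])
E
```

```text
time: 15.18
ee_pos: [499.3, -31.3, 64.7]
tool_rot: [-0.412, 1.531, 0.409]
ft_force: [-0.8, -0.8, -0.1]
opening: 0.5
[ 0.5199495  -0.27134003  0.52906222]
square_pointer [([537.8, -90.3, 77.1], 0.74)]
square_index [([537.5, -93.6, 65.6], 0.39), ([569.6, 345.0, -0.2], 0.15)]
square_pointer []
square_index [([536.7, -94.3, 59.4], 0.45)]
```

View pics/s1.png

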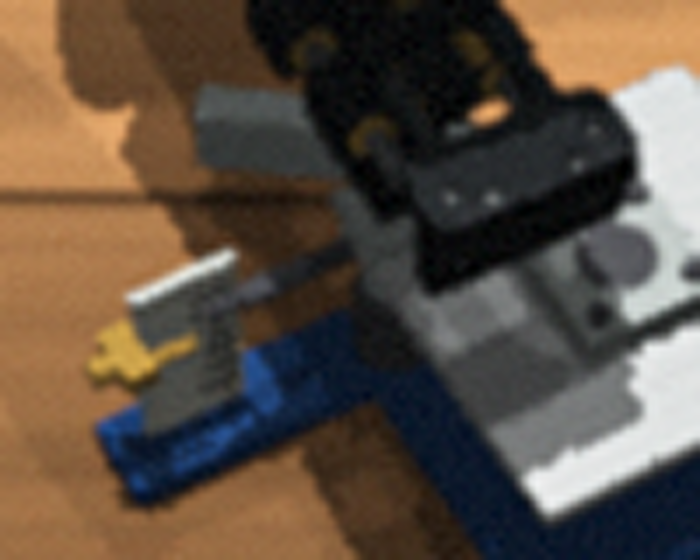

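```bash
python3 -m pendant '[[[0,0,0,4,0,0,-1],[0,0,0,7,0,0,-1],[0,0,0,7,0,0,-1]]]'; python3 -m pendant '[[[0,0,0,2,0,0,-1],[0,0,0,2,0,0,-1]]]'
python3 -m pendant '[[[0,0,0,2,0,0,-1],[0,0,0,2,0,0,-1]]]'; python3 -m pendant '[[[0,0,0,2,0,0,-1],[0,0,0,2,0,0,-1]]]'
python3 - <<'E'
from h import *
for i in range(2):
    p,d=cams.read_camera('scene');q,n,s=tilt(p,d,-1);print(q,n,s)
    print([x['centre'].__repr__() for x in cams.mark_of('scene','square_pointer')[:1]])
E
```

```text
time: 15.85
ee_pos: [499.5, -31.5, 57.8]
tool_rot: [-0.412, 1.531, 0.409]
ft_force: [0.3, -0.8, 3.5]
opening: 0.4
time: 16.1
ee_pos: [499.7, -31.6, 55.9]
tool_rot: [-0.412, 1.53, 0.409]
ft_force: [-0.3, -0.5, 5.3]
opening: 0.9
time: 16.35
ee_pos: [499.9, -31.7, 54.1]
tool_rot: [-0.413, 1.53, 0.408]
ft_force: [0.9, -0.2, 6.1]
opening: 0.2
time: 16.6
ee_pos: [500.1, -31.8, 52.4]
tool_rot: [-0.413, 1.53, 0.408]
ft_force: [-0.6, -0.3, 6.9]
opening: 0.7
[-4.66536212e-02  2.19235939e-03  8.33028321e+01] 610 1.7167730219008646
['[537.3, -91.9, 71.5]']
[-4.55757137e-02  3.57571102e-03  8.31273246e+01] 604 1.648788671642099
['[536.9, -88.9, 73.0]']
```

```bash
python3 -m pendant '[[[0,0,0,1,0,0,-1],[0,0,0,2,0,0,-1],[0,0,0,3,0,0,-1],[0,0,0,3,0,0,-1],[0,0,0,3,0,0,-1],[0,0,0,3,0,0,-1]]]'
python3 - <<'E'
from h import *
for i in range(3):
    p,d=cams.read_camera('scene');q,n,s=tilt(p,d,-1);print(q,n,s,'pointer z',78-180*np.sin(np.arctan(.0025-q[0])))
    for k in('square_pointer','square_index'):print(k,[x['centre'] for x in cams.mark_of('scene',k)[:1]])
cv2.imwrite('pics/s2.png',cv2.resize(p[180:215,210:260],None,fx=15,fy=15,interpolation=cv2.INTER_CUBIC)[:,:,::-1])
E
```

```text
time: 17.55
ee_pos: [500.2, -31.9, 49.9]
tool_rot: [-0.413, 1.53, 0.408]
ft_force: [-1.1, -0.3, 9.4]
opening: 0.6
[-6.60777418e-02  4.55401112e-03  8.30419429e+01] 605 1.6635458887878152 pointer z 65.68493082457015
square_pointer [[539.0, -92.6, 66.3]]
square_index [[538.5, -95.2, 64.8]]
[-6.88191528e-02  3.16387536e-03  8.31026654e+01] 609 1.7389594661034036 pointer z 65.19507680915564
square_pointer [[535.2, -90.5, 67.3]]
square_index [[537.0, -92.9, 66.4]]
[-6.68476370e-02  1.39457101e-04  8.33713464e+01] 619 1.8112196816444681 pointer z 65.54733245556939
square_pointer [[537.0, -89.8, 63.5]]
square_index []
```

View pics/s2.png

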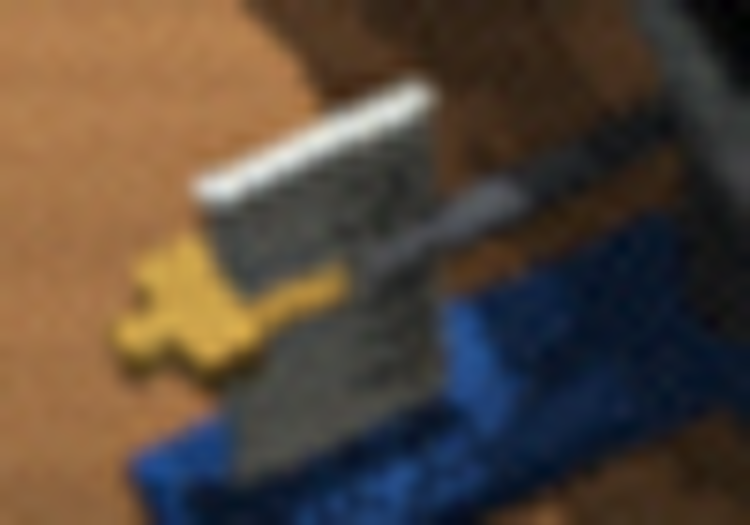

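Pointer (tip ~(365,262) in the crop) and index (tip ~(348,280)) are in line: level. Hold a second, then release.

```bash
python3 -m pendant '[[[0,0,0,0.5,0,0,-1],[0,0,0,0.5,0,0,-1],[0,0,0,0.5,0,0,-1],[0,0,0,0.5,0,0,-1],[0,0,0,0.5,0,0,-1],[0,0,0,0.5,0,0,-1],[0,0,0,0.5,0,0,-1],[0,0,0,0.5,0,0,-1]]]'
python3 - <<'E'
from h import *
p,d=cams.read_camera('scene');q,n,s=tilt(p,d,-1);print(q,'pointer z',78-180*np.sin(np.arctan(.0025-q[0])))
E
python3 -m pendant '[[[0,0,0,-5,0,0,-1],[0,0,0,-10,0,0,-1],[0,0,0,-20,0,0,-1],[0,0,0,-40,0,0,-1],[0,0,0,-80,0,0,-1],[0,0,0,-100,0,0,-1],[0,0,0,-100,0,0,-1],[0,0,0,-100,0,0,-1]]]'
python3 - <<'E'
from h import *
p,d=cams.read_camera('scene');print(tilt(p,d,-1)[0])
z=np.load('scene0.npz')
for n in('round_index','square_index','socket','bearing','parallel','bored_plate','screwdriver'):
    print(n,[np.round(x['centre']) for x in cams.mark_of('scene',n)[:1]])
cv2.imwrite('pics/end.png',np.hstack([p[130:270,180:480]])[:,:,::-1])
print(get_state()['ft_force'],get_state()['dq'].round(3) if hasattr(get_state()['dq'],'round') else get_state()['dq'])
E
```

```text
time: 19.0
ee_pos: [500.3, -31.8, 49.8]
tool_rot: [-0.414, 1.53, 0.407]
ft_force: [-1.3, -0.2, 8.3]
opening: 0.6
[-6.85577851e-02  3.28036820e-03  8.30651864e+01] pointer z 65.24176761771596
time: 20.05
ee_pos: [499.4, -31.7, 149.0]
tool_rot: [-0.413, 1.531, 0.407]
ft_force: [-0.5, 0.7, -0.3]
opening: 0.3
[-1.11176355e-03  5.35513231e-04  8.35037137e+01]
round_index [array([601., 161.,  45.])]
square_index [array([537., -93.,  68.])]
socket [array([476., 180.,   1.])]
bearing [array([663., -13.,  -1.])]
parallel [array([409., -59.,   1.])]
bored_plate [array([566., 344.,  -3.])]
screwdriver [array([436., 384.,   3.])]
[0.71710148 0.66294711 0.45980219] [ 0.002 -0.005 -0.001 -0.    -0.     0.    -0.   ]
```

View pics/end.png

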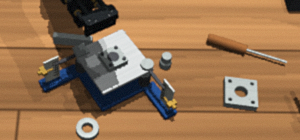

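```bash
python3 -c "
from bench import workorder; print(workorder.finish_job())"
```

```text
the job is handed in; nothing more can be done
None
```

I pressed the round pad to its index, held it for over a second and let go. I then did the same with the square pad and handed the job in at about 20 s. No verdict is reported, so these are my own measurements:

| Pad | Pointer height while held | Index height | Plate after release |
|---|---|---|---|
| Round | about 46–48.5 mm | about 47–48.5 mm | level within 0.005 rad |
| Square | about 65.3 mm | about 64.5–66 mm | level within 0.005 rad |

At the end the wrist force was about zero and the arm was clear of everything. The indexes and the socket read within measurement noise of where they started. The other loose things looked undisturbed in the last picture. I took no starting position for them, and I did not check the oil bottle again at the end.

Two things disagreed:
- **Tool height:** the reported TCP height was about 34 mm lower than the real fingertips, so I found contact by force and camera depth instead.
- **Round pointer:** the trained network placed it about 4 mm above its index (about 50 against 47 mm). A plane fitted to the plate's depth readings put it at about 46 mm, and I went by that. The round hold is therefore less certain than the square one, where both methods agreed.

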